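# Close up the turning corner: run-on timer and ear defenders

## Task

We are done turning for today. First turn the ribbed sleeve of the air cleaner's timer clockwise to 7, so that it clicks in there and the dust is drawn off, then hang every pair of ear defenders from the table over the wooden rail, headband astride the bar with one cup on each side, side by side and hanging freely. Leave the bowl, the blank and the gouges where they are.

Things in the scene. Friction and masses are not known exactly. Their poses are not given: they have to be found in the camera images.
- bar_mid (a point): middle of the axis of the fixed wooden rail: a level round bar 22 mm thick, 348 mm long between its posts, axis 140 mm above the table. x along the bar, y level across it, z up. Posts 22 mm along the bar, 36 mm across, 148 mm high, each with a foot 130 mm across the bar and 12 mm high; else nothing under or over the bar. Room for four pairs 85 mm apart
- sleeve (a joint): turn of the timer sleeve in rad: 0 at the mark 0, growing clockwise seen from above; detents every 0.5236 rad (30 degrees) at 0, 1, .. 9, so 7 is 3.665; stops at 0 and 9 (4.712). Released, it falls into the nearest detent; passing one takes about 0.1 N m. It starts somewhere from 0 to 2
- sleeve_top (a point): centre of the top of the timer sleeve, on its upright axis, 92 mm above the table. Ribbed metal cylinder 50 mm across, 40 mm high, on a fixed grey box 116 x 116 x 50 mm. A black pointer line on its top and side; ten white marks on the black dial, 0 the broad one, 5 the other long one, numbered clockwise 30 degrees apart. Mark 0 lies 135 degrees anticlockwise from above of the point's x axis
- muff0: a pair of ear defenders (3 or 4 alike are present, absent ones read None) standing on two grey cups under a black headband arch: 150 mm over the cups, 70 mm deep, 155 mm high, about 0.24 kg, cups heaviest. Origin: midway between the cups at the level of their undersides; x from cup to cup, y across the band, z up to the crown. Same turned half round
- muff1: a pair like muff0. Crown of each: a padded block 56 (x) by 34 (y) by 24 mm (z), top at z = 155 mm, underside at z = 131 mm. Pinched across y from above by its upper half, it leaves the underside free to settle on a bar. Beyond x = +-28 mm the band slopes down to thin arms over the cups
- muff2: a pair like muff0. The gap between the cups of each is 82 mm wide (x) and 131 mm deep, open below: a bar running along y fits in. Hanging on the bar, its origin is 120 mm below the bar's axis and 20 mm above the table
- muff3: a pair like muff0
- bowl: turned wooden bowl, 88 mm across, 60 mm high, standing on the table to the right of the ear defenders; bystander, leave it alone. Origin: centre of its underside
- blank: stepped pale wooden turning blank, 64 mm across, 75 mm high, standing beyond the timer; bystander. Origin: centre of its underside
- gouge0: turning gouge with a dark wooden handle, 290 mm long, lying at the right of the table; bystander. Origin: centre of its underside (below the ferrule, near mid-length; its x along the tool)
- gouge1: turning gouge like gouge0; bystander. Origin: centre of its underside (below the ferrule, near mid-length; its x along the tool)
- gouge2: turning gouge like gouge0; bystander. Origin: centre of its underside (below the ferrule, near mid-length; its x along the tool)
Not all that is in view belongs to the job. What is shaped like the muff1 but orange is not meant.

How it is judged:
By the outcome, as a careful person would: the job done as asked, in the order asked, and still so for the second after the job is handed in, with the robot touching nothing.
Of muff0, muff1, muff2, muff3 only 3 to 4 are there at a start; the rules pass over those that are not, and their reading is None.
At some moment in a run one of muff0, muff1, muff2, muff3 may be knocked a few centimetres aside while the robot is not near it.
It also fails if it takes over 210 s, if anything falls off the work surface, if the arm or the gripper's body presses on something with over 40 N, if the wrist force passes 120 N, or if a joint passes its speed limit or range.

## Robot

A 6-joint arm with a two-finger parallel gripper is mounted at the origin on the work surface. World frame = base frame: x ahead of the robot, y to its left, z up, the work surface at z = 0. Lengths are in mm, angles in rad, forces in N, time in s.
With the tool pointing down it reaches from about 200 to 875 mm from the base axis. Payload 3.4 kg.
Tool frame: the origin (TCP) lies midway between the tips of the shut fingers; the grasp point (between the pads) lies ctrl.hold_point_z behind it (ctrl.hold_point_z is the distance from the TCP to the grasp point, in mm); z points along the fingers, y is the line along which they close (so a half turn about z gives the same grasp; the last joint's range is limited). The gripper opens to 94 mm and grips with 3 to 60 N. Pads are 16 mm wide; open, the fingers measure 119 mm over their backs; the gripper's body (75 mm by 177 mm) begins 78 mm behind the grasp point.
Start: joints at [1.148, 0.276, 1.505, -0, 1.361, -0.121], TCP at [170.93, 549.043, 205.493] pointing down, gripper open.
Joint ranges: [-2.89, 2.89], [-0.75, 2.08], [0.22, 2.7], [-1.18, 4.32], [0.11, 2.71], [-2.7, 2.7]. Speed limits (rad/s): [2.57, 2.57, 3.14, 3.14, 3.14, 3.14].

## Interface

Orientations are given as a unit quaternion [x, y, z, w].
In Python, from cell import ctrl gives the robot as it stands.
- The arm moves only by the tool carry_out, never from a script. Its argument "targets" is a list of rows, each a list of 7 numbers: the shift along the tool's x, y, z in cm, then the turn, a rotation vector about the tool's x, y, z in degrees, then the opening, from 0 (shut) to 1 (fully open). In form: [[tx, ty, tz, rx, ry, rz, hand], ...]. A call has 1 to 5 rows; each row shifts and turns the commanded pose from where the row before left it, along the tool's axes as they then stand; what a row does not reach is not made up. A row lasts 1/10 s, in which the tool goes at most 50 mm and 8.59 degrees, less where a joint would pass 70% of its speed; a pose out of reach is approached as far as the arm can. A call is refused whole if a number of a shift passes 5 or a number of a turn 8.59, either way. A call with a gripper value outside its range is refused whole. The fingers move at their own pace and stop on an object; "grip_force" is the grip in N (left out, the last holds). Time passes only in rows, so rows that do not move let the fingers close. It gives the time, the measured TCP pose, the force, the opening and the grip force at its end, in the units of the state.
- ctrl.get_state(): the state, without advancing time (a new reading comes with each control period).
- ctrl.capture(name): name is "side" or "top"; returns the picture (480x640x3 uint8, red, green, blue); there is no depth.
- ctrl.get_calibration(name): a dict with "vertical_fov" (degrees; the focal length in pixels is half the picture's height over the tangent of half this angle, whatever the lens; pixels are square), "cx", "cy" (the principal point, pixels), "R" (3x3) and "t" (3): a world point X has camera coordinates R X + t. Camera axes: x right, y down, z forward; pixel columns grow to the right and rows downward; lengths in mm; the calibration is good to about 2 mm. A picture is of the moment at which its call begins. get_calibration takes no time and is no camera call.
- ctrl.hand_in(): hands the job in; it is judged then, once.
The state is a dict: "time": time; "q": joint angles; "joint_vel": joint speeds; "effort": joint torques, N m; "position": TCP position; "tcp_rot": TCP orientation; "force": force on the tool from outside, world axes, zero at the start; "moment": the same for the moment, N m; "finger_gap": finger opening in mm; "finger_force": force on a finger pad.
Only numpy, scipy, OpenCV 4.12 (cv2) and the standard library are available. Lean on these libraries where they do the work, as an engineer would, in place of code of your own. Each camera call takes 0.05 s, during which the arm holds its last target. There are 200 camera calls.

## Working session

There is one attempt and no reset: what is moved stays moved. The work goes in short steps, Python scripts to look and compute and a tool call to move; the robot and the scene stay as the last step left them, time stands still between calls to the robot, and variables do not carry over. Pictures are saved under pics/ and viewed, at most 15 in all, crops included, and the job is handed in when it is done.

Besides the shell and the picture viewer there is one more tool, called by a JSON object that holds its "api" and its "payload". carry_out: Moves the arm, as the interface text tells. Its arguments: {"type":"object","properties":{"targets":{"type":"array"},"grip_force":{"type":"number"}},"required":["targets"]}

```bash
ls; mkdir -p pics; python3 - <<'E'
from cell import ctrl
import cv2
for n in ("side","top"):
    c=ctrl.get_calibration(n); print(n,c)
    cv2.imwrite(f"pics/{n}0.png",ctrl.capture(n)[:,:,::-1])
s=ctrl.get_state(); print(s, ctrl.hold_point_z)
E
```

```text
pics
side {'vertical_fov': 51.360550774857415, 'cx': 312.1169029392374, 'cy': 243.45490756792398, 'R': array([[-9.91885531e-01, -1.27132366e-01, -6.74741241e-04],
       [-6.13845174e-02,  4.83555623e-01, -8.73158577e-01],
       [ 1.11332991e-01, -8.66031940e-01, -4.87435785e-01]]), 't': array([570.25784891, 210.64400697, 937.46360993])}
top {'vertical_fov': 43.48071262561924, 'cx': 323.26832174356787, 'cy': 247.9752998759218, 'R': array([[ 0.01762271, -0.99977089,  0.01214937],
       [-0.98390359, -0.01950164, -0.17763279],
       [ 0.17782902, -0.00882344, -0.98402184]]), 't': array([-194.61970257,  593.91155346, 1318.73109128])}
{'time': 0.1, 'q': array([ 1.14799689e+00,  2.76495439e-01,  1.50594916e+00,  1.48508914e-05,
        1.36070432e+00, -1.21024111e-01]), 'joint_vel': array([-0.0012802 , -0.00054759, -0.00329626, -0.00096937, -0.00118243,
       -0.00128837]), 'effort': array([ 1.53958033e-03, -4.05457878e+01, -2.37778527e+01,  7.00977445e-02,
        2.98663729e-02, -4.22271182e-05]), 'position': array([170.71142704, 548.56614426, 204.7348164 ]), 'tcp_rot': array([ 1.50317258e-01,  9.88637505e-01, -7.47591322e-04, -2.15979407e-04]), 'force': array([-0.33395055,  0.80412894,  0.69691247]), 'moment': array([-0.03539288,  0.06479955, -0.00716388]), 'finger_force': 0.0, 'finger_gap': 93.89434618107754} 18.8
```

View pics/side0.png

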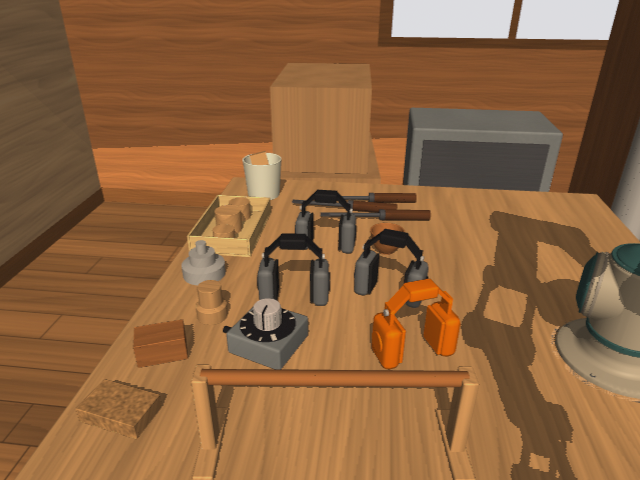

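View pics/top0.png

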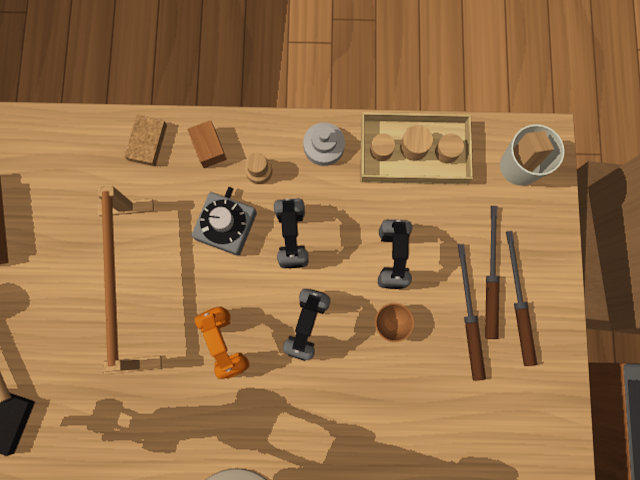

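The black crowns are in top at (290,220), (400,250) and (307,322), and in side at (293,242), (326,197) and (395,238). The look-alike is the orange pair: top (220,345), side (420,293). The gear at the rear in the tray and the grey knob are not muffs. I choose the three black pairs and check them in one close crop together with the dial.

```bash
cat > h.py <<'E'
from cell import ctrl
import numpy as np, cv2
from scipy.spatial.transform import Rotation as Rn
def K(n):
    c=ctrl.get_calibration(n); f=240/np.tan(np.radians(c["vertical_fov"])/2)
    return f,c
def ray(n,u,v):
    f,c=K(n); d=c["R"].T@np.array([(u-c["cx"])/f,(v-c["cy"])/f,1]); o=-c["R"].T@c["t"]; return o,d/np.linalg.norm(d)
def atz(n,u,v,z):
    o,d=ray(n,u,v); return o+d*(z-o[2])/d[2]
def tri(p,q):
    "point from top pixel p and side pixel q, and the miss"
    o1,d1=ray("top",*p);o2,d2=ray("side",*q)
    s=np.linalg.lstsq(np.c_[d1,-d2],o2-o1,rcond=None)[0]; a=o1+s[0]*d1;b=o2+s[1]*d2
    return (a+b)/2,np.linalg.norm(a-b)
def px(n,X):
    f,c=K(n); Y=c["R"]@np.array(X)+c["t"]; return np.round(Y[:2]/Y[2]*f+[c["cx"],c["cy"]],1)
def crop(im,x,y,w,h,s): return cv2.resize(im[y:y+h,x:x+w],None,fx=s,fy=s,interpolation=cv2.INTER_CUBIC)
E
python3 - <<'E'
from h import *
t=cv2.imread("pics/top0.png");s=cv2.imread("pics/side0.png")
o=np.zeros((600,800,3),np.uint8)
o[:540,:450]=crop(t,270,190,150,180,3)
o[:280,450:730]=crop(t,190,185,70,70,4)
o[280:580,450:800]=crop(s,222,290,70,60,5)
cv2.imwrite("pics/c1.png",o)
for n,p,q in [("m0",(290,219),(293,241)),("m1",(400,249),(326,197)),("m2",(307,322),(395,238)),("orange",(219,344),(420,292)),("sleeve",(220,219),(267,307)),("railL",(107,195),(203,377)),("railR",(112,365),(470,380))]: print(n,*tri(p,q))
E
```

```text
m0 [ 635.92433275 -110.4657012   143.12175337] 14.293346244519503
m1 [ 583.89139156 -346.96968937  139.49737737] 1.57523051499131
m2 [ 421.5510637  -151.2854801   141.35382559] 5.021671450696545
orange [376.48018885  30.85241374 132.81422343] 1.7735222157735036
sleeve [652.78961869  49.25487351  87.79391804] 0.059648860487752434
railL [690.70503648 287.76683403 137.91859051] 2.143814335454952
railR [325.94953674 247.99995094 139.82336475] 6.1077199807113765
```

View pics/c1.png

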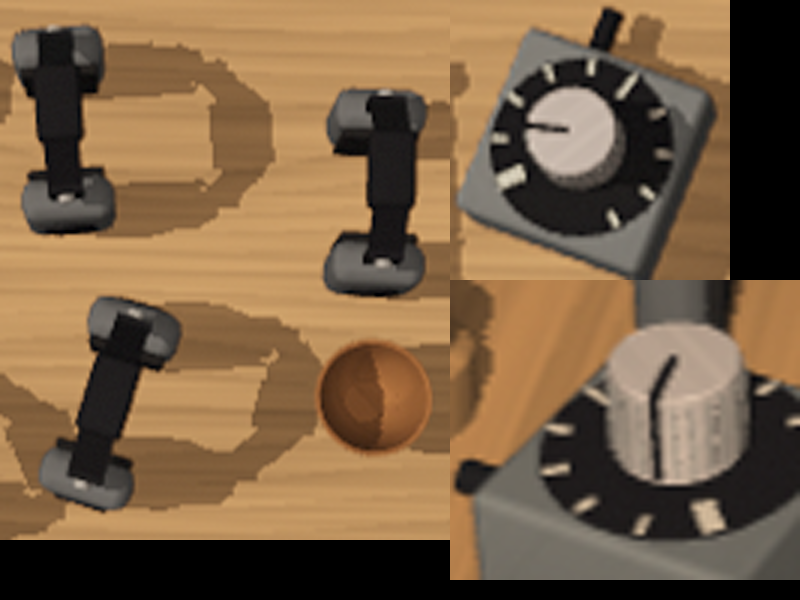

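The crop shows three black pairs; the orange one is left out. Crown centres in top are (290,224), (400.3,244.3) and (306,321). The pointer lies on mark 1, so 7 is 180° clockwise. Next I get finer side-view pixels and the rail.

```bash
python3 - <<'E'
from h import *
t=cv2.imread("pics/top0.png");s=cv2.imread("pics/side0.png")
o=np.zeros((600,800,3),np.uint8)
o[:396,:600]=crop(s,250,180,200,132,3)
o[:600,600:720]=crop(t,90,180,40,200,3)
o[400:520,:600]=crop(s,190,360,300,60,2)
cv2.imwrite("pics/c2.png",o)
print("sleeve",tri((220.5,217.5),(267.6,306)), atz("top",220.5,217.5,92), atz("side",267.6,306,92))
c=atz("top",220.5,217.5,92)
for n,p,z in [("tip",(190+78/4,185+126/4),92),("m0",(190+61/4,185+177/4),52),("m1",(190+52/4,185+138/4),52),("m7",(190+214/4,185+153/4),52)]:
    d=atz("top",*p,z)-c; print(n,np.degrees(np.arctan2(d[1],d[0])))
for n,a,b,m in [("m0",(54,28),(66,197),(60,102)),("m1",(388,95),(383,263),(391,163)),("m2",(134,314),(78,484),(109,393))]:
    f=lambda q,z:atz("top",270+q[0]/3,190+q[1]/3,z)
    d=f(a,110)-f(b,110); print(n,f(m,155),np.degrees(np.arctan2(d[1],d[0])),np.linalg.norm(d))
E
```

```text
sleeve (array([653.84201945,  47.82548791,  89.48792518]), np.float64(3.8920668980090327)) [655.25763535  47.59840858  92.        ] [650.99849784  51.65560839  92.        ]
tip 85.84863533350978
m0 115.42468671734801
m1 85.50566961504143
m7 -94.00141838648062
m0 [ 629.63280284 -110.95971698  155.        ] 5.540191978839496 127.06517230960027
m1 [ 590.33053389 -345.57181909  155.        ] -1.943240404717687 124.73345576174454
m2 [ 425.31967298 -150.29568833  155.        ] -17.04662110925843 126.7096886999528
```

View pics/c2.png

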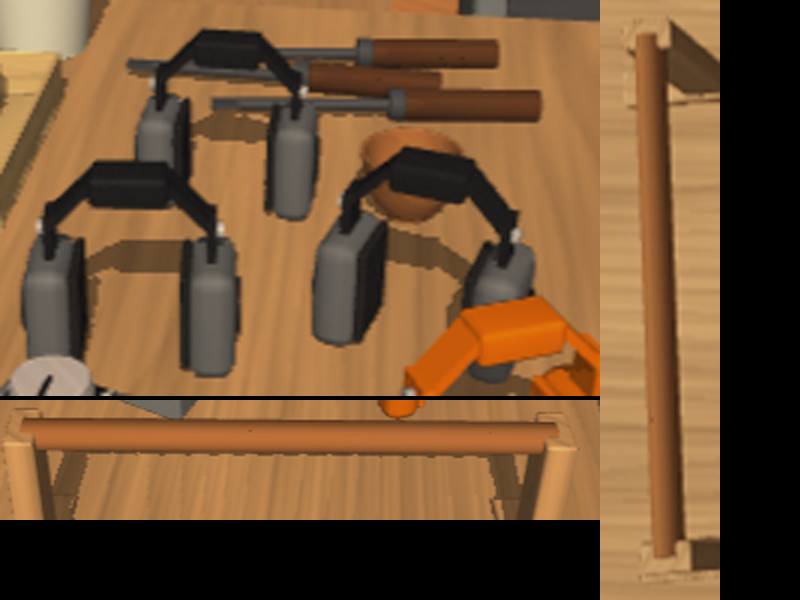

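```bash
python3 - <<'E'
from h import *
for n,p,q,z in [("m0",(290,224),(293.7,241.7),143),("m1",(400.3,244.3),(326.7,196),143),("m2",(306.2,321),(393.7,238.7),143),("L",(105.3,191),(201,375.5),140),("R",(111.3,365.3),(469,378.5),140)]:
    print(n,*tri(p,q),atz("top",*p,z),atz("side",*q,z))
# bar axis line in top: pixels (644..) 
E
```

```text
m0 [ 630.08150431 -110.41534654  140.66094279] 5.317610568843371 [ 632.2847498  -110.38014438  143.        ] [ 626.59675856 -105.33647443  143.        ]
m1 [ 587.72328357 -347.08030054  143.22810959] 9.648690007153272 [ 592.67641948 -347.17260035  143.        ] [ 582.83783501 -345.64467238  143.        ]
m2 [ 423.92491277 -149.58100206  140.39665289] 4.471209447635689 [ 426.0059394  -149.81565548  143.        ] [ 421.98693224 -144.31391571  143.        ]
L [695.29351279 289.70314176 142.8873917 ] 3.5417516387745103 [697.90096612 291.16034542 140.        ] [694.65312118 287.16842228 140.        ]
R [326.52527973 248.22711849 142.49615414] 3.748867060181882 [328.31079258 248.63749493 140.        ] [323.89799783 245.75128039 140.        ]
```

{"api": "carry_out", "payload": {"targets": [[-4,-2.2,0,0,0,0,1],[-4,-2.2,0,0,0,0,1],[-4,-2.2,0,0,0,0,1],[-4,-2.2,0,0,0,0,1],[-4,-2.2,0,0,0,0,1]], "grip_force": 30}}

```text
time: 0.6
position: [329.9, 383.0, 205.2]
tcp_rot: [0.15, 0.989, -0.0, -0.0]
force: [0.5, -0.1, 0.7]
finger_gap: 94.1
finger_force: 0.0
```

{"api": "carry_out", "payload": {"targets": [[-4,-2.2,0,0,0,0,1],[-4,-2.2,0,0,0,0,1],[-4,-2.2,0,0,0,0,1],[-4,-2.2,0,0,0,0,1],[-4,-2.2,0,0,0,0,1]]}}

```text
time: 1.1
position: [488.3, 218.5, 205.2]
tcp_rot: [0.15, 0.989, 0.0, -0.0]
force: [0.3, -0.2, 0.2]
finger_gap: 94.0
finger_force: 0.0
```

{"api": "carry_out", "payload": {"targets": [[-4,-2.2,0,0,0,0,1],[-4,-2.2,0,0,0,0,1],[-4,-2.2,0,0,0,0,1],[-4,-2.2,0,0,0,0,1],[0,0,0,0,0,0,1]]}}

```text
time: 1.6
position: [617.7, 83.8, 204.1]
tcp_rot: [0.153, 0.988, -0.001, 0.001]
force: [-0.9, 0.2, 0.3]
finger_gap: 93.8
finger_force: 0.0
```

```bash
cat >> h.py <<'E'
def go(x,y,z,az=None):
    "shift to a TCP goal in cm along the tool's axes; turn about tool z (deg) to bring tool y to azimuth az (mod 180)"
    s=ctrl.get_state(); R=Rn.from_quat(s["tcp_rot"]); d=R.inv().apply(np.array([x,y,z])-s["position"])/10
    y_=R.as_matrix()[:,1]; a=np.degrees(np.arctan2(y_[1],y_[0]))
    print("t",round(s["time"],2),"pos",s["position"].round(1),"az",a.round(1),"q6",np.degrees(s["q"][5]).round(),"gap",s["finger_gap"].round(1),"F",s["force"].round(1),"| shift",d.round(2),"turn",None if az is None else np.round((a-az+90)%180-90,1))
E
python3 -c "
from h import *
go(653.5,48.5,100)
cv2.imwrite('pics/a.png',np.hstack([crop(ctrl.capture('top')[:,:,::-1],150,150,130,130,3),crop(ctrl.capture('side')[:,:,::-1],200,190,130,130,3)]))"
```

```text
Traceback (most recent call last):
  File "h.py", line 23, in go
    print("t",round(s["time"],2),"pos",s["position"].round(1),"az",a.round(1),"q6",np.degrees(s["q"][5]).round(),"gap",s["finger_gap"].round(1),"F",s["force"].round(1),"| shift",d.round(2),"turn",None if az is None else np.round((a-az+90)%180-90,1))
                                                                                                                       ^^^^^^^^^^^^^^^^^^^^^
AttributeError: 'float' object has no attribute 'round'
```

{"api": "carry_out", "payload": {"targets": [[-4.5,-2,0,0,0,0,1],[0,-0.3,3,0,0,0,1],[0,0,4,0,0,0,1],[0,0,1,0,0,0,1],[0,0,0,0,0,0,1]]}}

```text
time: 2.1
position: [648.3, 53.8, 123.5]
tcp_rot: [0.15, 0.989, -0.0, -0.003]
force: [0.0, -0.5, 0.8]
finger_gap: 93.9
finger_force: 0.0
```

```bash
sed -i 's/s\["finger_gap"\].round(1)/round(float(s["finger_gap"]),1)/' h.py
python3 -c "
from h import *
go(653.5,48.5,61)
p=ctrl.get_state()['position']; print(px('top',p),px('side',p))
cv2.imwrite('pics/a.png',np.hstack([crop(ctrl.capture('top')[:,:,::-1],150,150,130,130,3),crop(ctrl.capture('side')[:,:,::-1],200,220,130,130,3)]))"
```

```text
t 2.1 pos [648.3  53.8 123.5] az 72.7 q6 -74.0 gap 93.9 F [ 0.  -0.5  0.8] | shift [-0.69 -0.34  6.24] turn None
[215.3 217.3] [268.1 292.7]
```

View pics/a.png

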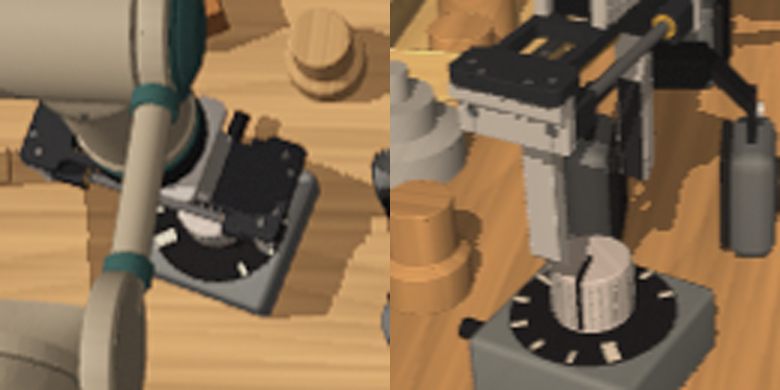

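The fingers straddle the sleeve: they are at side-crop x 545 and 640, and the sleeve is at 592. I descend and close.

{"api": "carry_out", "payload": {"targets": [[-0.5,-0.2,2,0,0,0,1],[0,0,3,0,0,0,1],[0,0,1.1,0,0,0,1],[0,0,0,0,0,0,0.7],[0,0,0,0,0,0,0.4]]}}

```text
time: 2.7
position: [655.5, 50.0, 66.1]
tcp_rot: [0.15, 0.989, 0.0, 0.001]
force: [-0.2, 0.1, -0.1]
finger_gap: 81.4
finger_force: 0.0
```

{"api": "carry_out", "payload": {"targets": [[0,0,0,0,0,0,0.4],[0,0,0,0,0,0,0.4],[0,0,0,0,0,0,0.4],[0,0,0,0,0,0,0.4]]}}

```text
time: 3.1
position: [654.6, 49.8, 64.9]
tcp_rot: [0.15, 0.989, 0.0, 0.0]
force: [-0.7, 0.8, 2.0]
finger_gap: 49.9
finger_force: 28.0
```

{"api": "carry_out", "payload": {"targets": [[0,0,0,0,0,8,0.4],[0,0,0,0,0,8,0.4],[0,0,0,0,0,8,0.4],[0,0,0,0,0,8,0.4],[0,0,0,0,0,8,0.4]], "grip_force": 40}}

```text
time: 3.6
position: [655.1, 50.3, 65.0]
tcp_rot: [0.482, 0.876, 0.001, 0.0]
force: [0.3, 1.5, 1.7]
finger_gap: 48.9
finger_force: 40.0
```

{"api": "carry_out", "payload": {"targets": [[0,0,0,0,0,8,0.4],[0,0,0,0,0,8,0.4],[0,0,0,0,0,8,0.4],[0,0,0,0,0,8,0.4],[0,0,0,0,0,8,0.4]]}}

```text
time: 4.1
position: [655.7, 50.4, 65.0]
tcp_rot: [0.753, 0.658, 0.001, 0.0]
force: [1.8, 0.8, -0.1]
finger_gap: 49.3
finger_force: 40.0
```

{"api": "carry_out", "payload": {"targets": [[0,0,0,0,0,8,0.4],[0,0,0,0,0,8,0.4],[0,0,0,0,0,8,0.4],[0,0,0,0,0,8,0.4],[0,0,0,0,0,8,0.4]]}}

```text
time: 4.6
position: [656.2, 50.1, 65.0]
tcp_rot: [0.932, 0.361, 0.002, 0.0]
force: [1.7, 0.6, -0.3]
finger_gap: 49.4
finger_force: 40.0
```

{"api": "carry_out", "payload": {"targets": [[0,0,0,0,0,8,0.4],[0,0,0,0,0,8,0.4],[0,0,0,0,0,8,0.4],[0,0,0,0,0,8,0.4],[0,0,0,0,0,8,0.4]]}}

```text
time: 5.1
position: [656.5, 49.6, 65.0]
tcp_rot: [1.0, 0.021, 0.002, 0.0]
force: [3.2, -0.6, 0.2]
finger_gap: 49.7
finger_force: 40.0
```

{"api": "carry_out", "payload": {"targets": [[0,0,0,0,0,8,0.4],[0,0,0,0,0,8,0.4],[0,0,0,0,0,4,0.4],[0,0,0,0,0,0,0.4],[0,0,0,0,0,0,0.4]]}}

```text
time: 5.6
position: [656.4, 49.2, 65.0]
tcp_rot: [0.989, -0.15, 0.002, 0.0]
force: [4.1, -1.1, -0.9]
finger_gap: 49.7
finger_force: 40.0
```

```bash
python3 -c "
from h import *
go(653.5,48.5,61)"
```

```text
t 5.6 pos [656.4  49.2  65. ] az -107.2 q6 105.0 gap 49.7 F [ 4.1 -1.1 -0.9] | shift [-0.25  0.15  0.4 ] turn None
```

{"api": "carry_out", "payload": {"targets": [[0,0,0,0,0,0,0.8],[0,0,0,0,0,0,0.8],[0,0,0,0,0,0,0.8],[0,0,-3,0,0,0,0.8],[0,0,-4,0,0,0,0.8]]}}

```text
time: 6.1
position: [651.6, 50.1, 132.4]
tcp_rot: [0.989, -0.15, -0.004, 0.0]
force: [0.8, -0.4, 0.7]
finger_gap: 75.0
finger_force: 0.0
```

{"api": "carry_out", "payload": {"targets": [[0,0,-4,0,0,0,0.8],[0,0,-4,0,0,0,0.8],[-2.3,3.6,0,0,0,0,0.8],[-2.3,3.6,0,0,0,0,0.8],[-2.3,3.6,0,0,0,0,0.8]]}}

```text
time: 6.6
position: [554.6, -33.1, 214.5]
tcp_rot: [0.989, -0.15, -0.0, -0.0]
force: [0.3, -0.9, -0.1]
finger_gap: 75.2
finger_force: 0.0
```

{"api": "carry_out", "payload": {"targets": [[-2.3,3.6,0,0,0,0,0.8],[-2.3,3.6,0,0,0,0,0.8],[-2.3,3.6,0,0,0,0,0.8],[-2.3,3.6,0,0,0,0,0.8],[0,0,0,0,0,0,0.8]]}}

```text
time: 7.1
position: [421.4, -144.6, 214.4]
tcp_rot: [0.988, -0.152, -0.002, 0.0]
force: [0.6, 0.7, 1.2]
finger_gap: 74.9
finger_force: 0.0
```

```bash
python3 -c "
from h import *
go(424,-147,141,73)
t=ctrl.capture('top')[:,:,::-1]; s=ctrl.capture('side')[:,:,::-1]
o=np.zeros((600,800,3),np.uint8)
o[:280,:350]=crop(s,222,290,70,56,5); o[:280,400:680]=crop(t,190,185,70,70,4)
o[280:600,:400]=crop(t,250,180,200,160,2); o[280:600,400:800]=crop(s,250,160,200,160,2)
cv2.imwrite('pics/b.png',o)"
```

```text
t 7.1 pos [ 421.4 -144.6  214.4] az -107.5 q6 80.0 gap 74.9 F [0.6 0.7 1.2] | shift [0.34 0.14 7.34] turn -0.5
```

View pics/b.png

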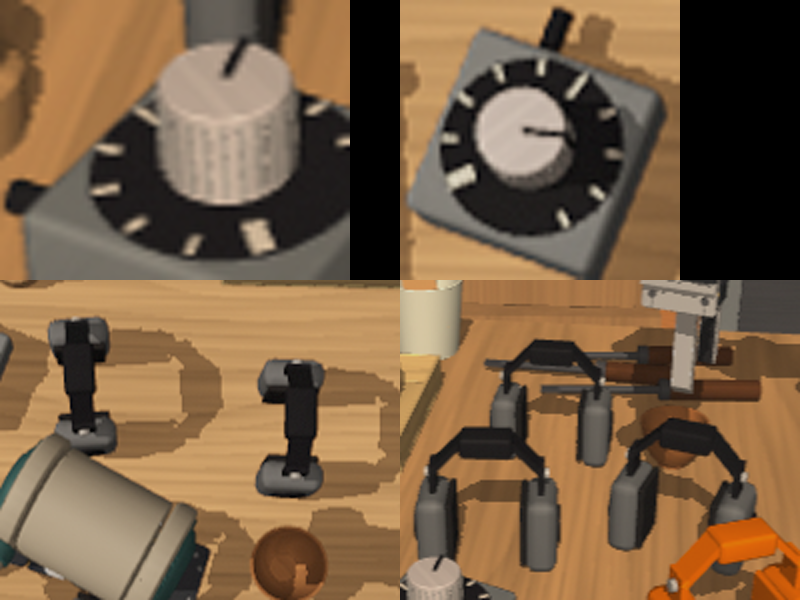

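The timer pointer is at 7, at top-crop (565,133), opposite mark 1. All three muffs are undisturbed. I descend on muff2 (near pair).

{"api": "carry_out", "payload": {"targets": [[0,0,2,0,0,0,0.8],[0,0,2,0,0,0,0.8],[0,0,1.5,0,0,0,0.8],[0,0,0,0,0,0,0.8],[0,0,0,0,0,0,0.8]]}}

```text
time: 7.7
position: [426.6, -142.2, 159.5]
tcp_rot: [0.989, -0.15, -0.0, -0.0]
force: [0.9, 1.2, 0.6]
finger_gap: 74.9
finger_force: 0.0
```

```bash
python3 -c "
from h import *
go(424,-147,142,73)
cv2.imwrite('pics/d.png',crop(ctrl.capture('side')[:,:,::-1],340,190,120,100,5))"
```

```text
t 7.7 pos [ 426.6 -142.2  159.5] az -107.2 q6 80.0 gap 74.9 F [0.9 1.2 0.6] | shift [-0.1   0.53  1.75] turn -0.2
```

View pics/d.png

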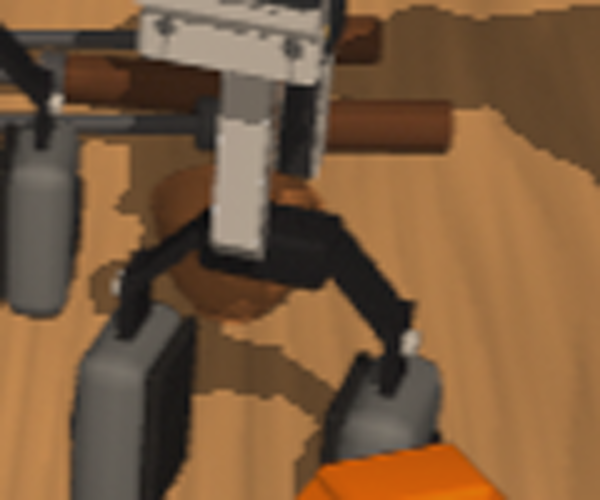

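The fingers straddle the crown, with both centred near crop x 270. I lower and pinch.

{"api": "carry_out", "payload": {"targets": [[0,0.4,1,0,0,0,0.8],[0,0,0.7,0,0,0,0.8],[0,0,0,0,0,0,0.5],[0,0,0,0,0,0,0.2],[0,0,0,0,0,0,0.2]], "grip_force": 25}}

```text
time: 8.25
position: [424.7, -146.9, 142.6]
tcp_rot: [0.989, -0.15, 0.0, 0.0]
force: [0.9, 0.6, -0.0]
finger_gap: 54.6
finger_force: 0.0
```

{"api": "carry_out", "payload": {"targets": [[0,0,0,0,0,0,0.2],[0,0,0,0,0,0,0.2],[0,0,0,0,0,0,0.2],[0,0,-1,0,0,0,0.2],[0,0,-2,0,0,0,0.2]]}}

```text
time: 8.75
position: [423.1, -146.0, 171.7]
tcp_rot: [0.989, -0.15, -0.002, -0.001]
force: [1.0, -0.1, -1.9]
finger_gap: 33.5
finger_force: 24.9
```

{"api": "carry_out", "payload": {"targets": [[0,0,-3,0,0,0,0.2],[0,0,-4,0,0,0,0.2],[0,0,-4,0,0,0,0.2],[0,0,-3,0,0,0,0.2],[0,0,0,0,0,-5,0.2]]}}

```text
time: 9.25
position: [426.7, -147.9, 317.6]
tcp_rot: [0.994, -0.106, 0.005, 0.002]
force: [-0.3, -0.1, -1.3]
finger_gap: 33.7
finger_force: 25.0
```

{"api": "carry_out", "payload": {"targets": [[0,0,0,0,0,-8,0.2],[0,0,0,0,0,-8,0.2],[0,0,0,0,0,-8,0.2],[0,0,0,0,0,-8,0.2],[0,0,0,0,0,-8,0.2]]}}

```text
time: 9.75
position: [424.2, -146.6, 312.8]
tcp_rot: [0.97, 0.242, -0.0, -0.0]
force: [-0.0, -0.2, -1.9]
finger_gap: 33.8
finger_force: 25.0
```

{"api": "carry_out", "payload": {"targets": [[0,0,0,0,0,-8,0.2],[0,0,0,0,0,-8,0.2],[0,0,0,0,0,-8,0.2],[0,0,0,0,0,-8,0.2],[0,0,0,0,0,-8,0.2]]}}

```text
time: 10.25
position: [424.3, -146.6, 312.8]
tcp_rot: [0.829, 0.559, 0.0, -0.0]
force: [-0.5, -0.7, -2.4]
finger_gap: 34.1
finger_force: 25.0
```

{"api": "carry_out", "payload": {"targets": [[0,0,0,0,0,-8,0.2],[0,0,0,0,0,-8,0.2],[0,0,0,0,0,-8,0.2],[0,0,0,0,0,-4.6,0.2],[0,0,0,0,0,0,0.2]]}}

```text
time: 10.75
position: [424.3, -146.6, 312.7]
tcp_rot: [0.667, 0.745, 0.0, -0.0]
force: [-0.2, -0.2, -2.2]
finger_gap: 33.7
finger_force: 25.0
```

```bash
python3 -c "
from h import *
go(406.7,257.3,312,6.4)"
```

```text
t 10.75 pos [ 424.3 -146.6  312.7] az 6.3 q6 -34.0 gap 33.7 F [-0.2 -0.2 -2.2] | shift [40.34  2.68  0.08] turn -0.1
```

{"api": "carry_out", "payload": {"targets": [[2,0,-0.5,0,0,0,0.2],[4,0.3,0,0,0,0,0.2],[4,0.3,0,0,0,0,0.2],[4,0.3,0,0,0,0,0.2],[4,0.3,0,0,0,0,0.2]]}}

```text
time: 11.25
position: [416.2, 34.9, 317.8]
tcp_rot: [0.668, 0.744, 0.0, 0.0]
force: [1.6, 0.2, -1.3]
finger_gap: 34.0
finger_force: 25.0
```

{"api": "carry_out", "payload": {"targets": [[4,0.3,0,0,0,0,0.2],[4,0.3,0,0,0,0,0.2],[4,0.3,0,0,0,0,0.2],[4,0.3,0,0,0,0,0.2],[3,0.3,0,0,0,0,0.2]]}}

```text
time: 11.75
position: [410.0, 226.2, 317.8]
tcp_rot: [0.667, 0.745, 0.0, -0.0]
force: [-0.0, -0.5, -2.0]
finger_gap: 33.3
finger_force: 25.0
```

{"api": "carry_out", "payload": {"targets": [[2,0,0,0,0,0,0.2],[1.3,0,0,0,0,0,0.2],[0,0,0,0,0,0,0.2],[0,0,0,0,0,0,0.2]]}}

```text
time: 12.15
position: [407.1, 256.0, 317.5]
tcp_rot: [0.667, 0.745, -0.0, 0.0]
force: [-0.1, -0.3, -1.6]
finger_gap: 33.8
finger_force: 25.0
```

```bash
python3 -c "
from h import *
go(406.7,257.3,162,6.4)
t=ctrl.capture('top')[:,:,::-1]; s=ctrl.capture('side')[:,:,::-1]
cv2.imwrite('pics/e.png',np.hstack([crop(s,180,200,320,280,1.6),crop(t,60,170,140,224,2)]))"
```

```text
t 12.15 pos [407.1 256.  317.5] az 6.3 q6 18.0 gap 33.8 F [-0.1 -0.3 -1.6] | shift [ 0.15 -0.03 15.55] turn -0.1
```

View pics/e.png

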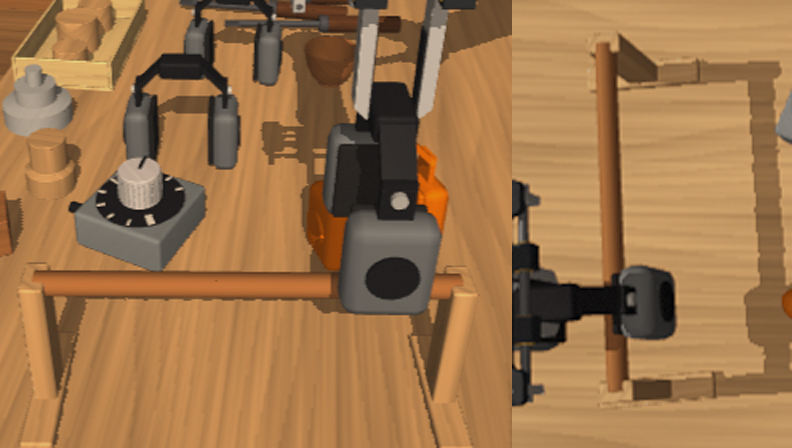

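{"api": "carry_out", "payload": {"targets": [[0.1,0,3,0,0,0,0.2],[0,0,3,0,0,0,0.2],[0,0,3,0,0,0,0.2],[0,0,3,0,0,0,0.2],[0,0,2,0,0,0,0.2]]}}

```text
time: 12.75
position: [406.2, 256.1, 175.7]
tcp_rot: [0.668, 0.744, -0.001, -0.0]
force: [-0.0, 0.9, -2.1]
finger_gap: 33.7
finger_force: 25.0
```

{"api": "carry_out", "payload": {"targets": [[0,0,1,0,0,0,0.2],[0,0,0.3,0,0,0,0.2],[0,0,0,0,0,0,0.2],[0,0,0,0,0,0,0.2]]}}

```text
time: 13.15
position: [408.0, 258.0, 165.7]
tcp_rot: [0.667, 0.745, 0.001, 0.001]
force: [0.0, 0.3, -1.3]
finger_gap: 34.1
finger_force: 25.0
```

{"api": "carry_out", "payload": {"targets": [[0,0,0.2,0,0,0,0.2],[0,0,0.2,0,0,0,0.2],[0,0,0,0,0,0,0.2]]}}

```text
time: 13.45
position: [407.8, 258.1, 162.2]
tcp_rot: [0.667, 0.745, 0.001, 0.001]
force: [-1.0, -0.8, 6.2]
finger_gap: 33.8
finger_force: 25.0
```

```bash
python3 -c "
from h import *
go(406.7,257.3,162,6.4)
t=ctrl.capture('top')[:,:,::-1]; s=ctrl.capture('side')[:,:,::-1]
cv2.imwrite('pics/f.png',np.hstack([crop(s,380,260,130,150,4),crop(t,60,300,100,200,3)[:600]]))"
```

```text
t 13.45 pos [407.8 258.1 162.2] az 6.3 q6 18.0 gap 33.8 F [-1.  -0.8  6.2] | shift [-0.07 -0.12  0.02] turn -0.1Traceback (most recent call last):
  File "<string>", line 5, in <module>
    cv2.imwrite('pics/f.png',np.hstack([crop(s,380,260,130,150,4),crop(t,60,300,100,200,3)[:600]]))
                             ~~~~~~~~~^^^^^^^^^^^^^^^^^^^^^^^^^^^^^^^^^^^^^^^^^^^^^^^^^^^^^^^^^^^^
    return _nx.concatenate(arrs, 1, dtype=dtype, casting=casting)
           ~~~~~~~~~~~~~~~^^^^^^^^^^^^^^^^^^^^^^^^^^^^^^^^^^^^^^^
ValueError: all the input array dimensions except for the concatenation axis must match exactly, but along dimension 0, the array at index 0 has size 600 and the array at index 1 has size 540
```

Contact is +8 N at z=162, exactly the expected seating height. I release, retreat and go over the timer-side pair.

{"api": "carry_out", "payload": {"targets": [[0,0,0,0,0,0,0.6],[0,0,0,0,0,0,0.6],[0,0,-2,0,0,0,0.6],[0,0,-4,0,0,0,0.6],[0,0,-4,0,0,0,0.6]]}}

```text
time: 14.05
position: [406.5, 257.5, 261.0]
tcp_rot: [0.667, 0.745, -0.001, -0.0]
force: [0.9, 0.8, -0.3]
finger_gap: 56.1
finger_force: 0.0
```

{"api": "carry_out", "payload": {"targets": [[-3.9,1.8,0,0,0,0,0.6],[-3.9,1.8,0,0,0,0,0.6],[-3.9,1.8,0,0,0,0,0.6],[-3.9,1.8,0,0,0,0,0.6],[-3.9,1.8,0,0,0,0,0.6]]}}

```text
time: 14.55
position: [518.6, 72.3, 260.5]
tcp_rot: [0.667, 0.745, 0.0, 0.0]
force: [0.4, 0.9, -0.7]
finger_gap: 56.3
finger_force: 0.0
```

{"api": "carry_out", "payload": {"targets": [[-3.9,1.8,0,0,0,0,0.8],[-3.9,1.8,0,0,0,0,0.8],[-3.9,1.8,0,0,0,8,0.8],[0,0,0,0,0,8,0.8],[0,0,0,0,0,8,0.8]]}}

```text
time: 15.05
position: [585.1, -38.1, 259.6]
tcp_rot: [0.81, 0.587, -0.0, -0.0]
force: [-0.2, 0.2, 1.0]
finger_gap: 75.2
finger_force: 0.0
```

{"api": "carry_out", "payload": {"targets": [[0,0,0,0,0,8,0.8],[0,0,0,0,0,8,0.8],[0,0,0,0,0,8,0.8],[0,0,0,0,0,8,0.8],[0,0,0,0,0,8,0.8]]}}

```text
time: 15.55
position: [584.4, -36.5, 260.2]
tcp_rot: [0.961, 0.275, -0.0, -0.0]
force: [-0.2, -0.7, 0.3]
finger_gap: 75.3
finger_force: 0.0
```

{"api": "carry_out", "payload": {"targets": [[0,0,0,0,0,8,0.8],[0,0,0,0,0,8,0.8],[0,0,0,0,0,8,0.8],[0,0,0,0,0,3,0.8],[0,0,0,0,0,0,0.8]]}}

```text
time: 16.05
position: [584.4, -36.5, 260.3]
tcp_rot: [0.999, 0.046, -0.0, -0.0]
force: [-0.2, -0.3, -0.2]
finger_gap: 75.1
finger_force: 0.0
```

```bash
python3 -c "
from h import *
go(630,-108,200,95.5)
t=ctrl.capture('top')[:,:,::-1]; s=ctrl.capture('side')[:,:,::-1]
o=np.zeros((600,800,3),np.uint8); o[:,:640]=crop(s,240,180,256,240,2.5); o[:360,640:]=crop(t,80,270,80,180,2)
o[360:600,640:]=crop(t,360,200,80,120,2)
cv2.imwrite('pics/f.png',o)"
```

```text
t 16.05 pos [584.4 -36.5 260.3] az -84.7 q6 74.0 gap 75.1 F [-0.2 -0.3 -0.2] | shift [3.87 7.54 6.02] turn -0.2
```

View pics/f.png

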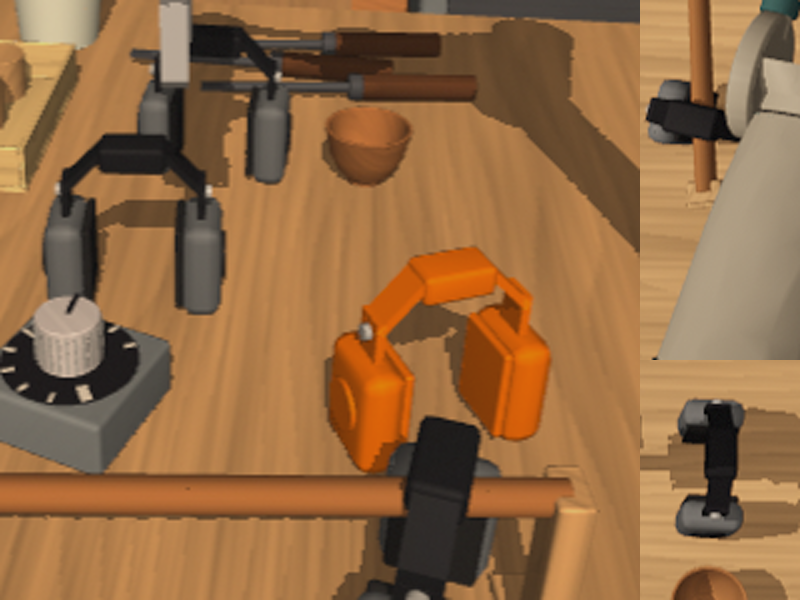

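Muff 2 hangs at the right end of the bar, at side-crop (445,490), slightly askew, so I will re-check it. The others are unmoved: crown of the next at crop (133,155), which is side (293,242). I go on to it.

{"api": "carry_out", "payload": {"targets": [[2,3.5,0,0,0,0,0.8],[1.9,3.8,0,0,0,0,0.8],[0,0,3,0,0,0,0.8],[0,0,3,0,0,0,0.8],[0,0,2,0,0,0,0.8]]}}

```text
time: 16.65
position: [629.2, -105.9, 178.0]
tcp_rot: [0.999, 0.046, -0.001, -0.001]
force: [0.0, -0.6, -0.7]
finger_gap: 75.5
finger_force: 0.0
```

{"api": "carry_out", "payload": {"targets": [[0,0,1,0,0,0,0.8],[0,0,0,0,0,0,0.8],[0,0,0,0,0,0,0.8]]}}

```text
time: 16.95
position: [630.7, -105.7, 171.4]
tcp_rot: [0.999, 0.047, 0.001, 0.0]
force: [0.5, -0.9, 1.1]
finger_gap: 75.1
finger_force: 0.0
```

```bash
python3 -c "
from h import *
go(630,-109,142,95.5)
p=np.array(ctrl.get_state()['position']); print(px('side',p))
s=ctrl.capture('side')[:,:,::-1]; t=ctrl.capture('top')[:,:,::-1]
o=np.zeros((600,800,3),np.uint8); o[:,:480]=crop(s,255,200,96,120,5); o[:600,480:800]=crop(t,80,270,80,150,4)
cv2.imwrite('pics/g.png',o)"
```

```text
t 16.95 pos [ 630.7 -105.7  171.4] az -84.7 q6 69.0 gap 75.1 F [ 0.5 -0.9  1.1] | shift [-0.1   0.32  2.94] turn -0.2
[291.5 229.3]
```

View pics/g.png

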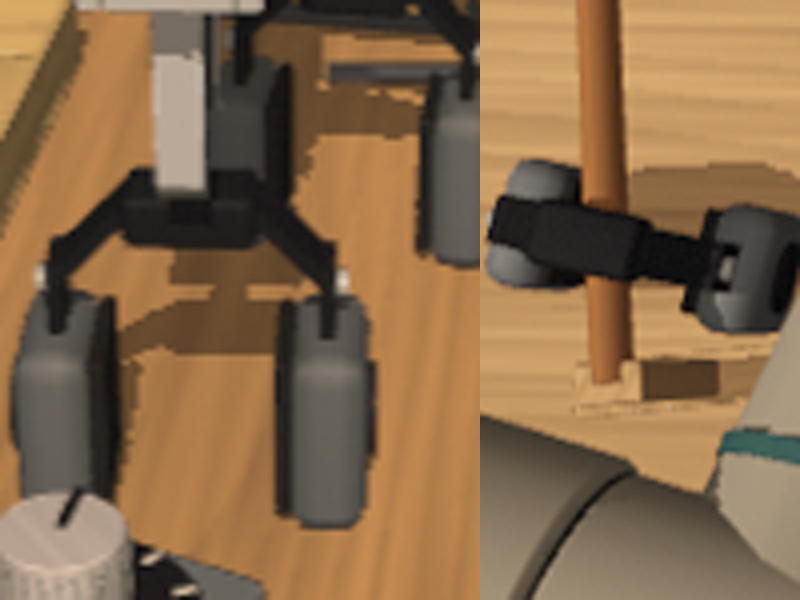

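The fingers are over the crown, at crop (180,190) versus crown (190,205). The hung muff is astride the bar and only yawed about 9°, which is acceptable. I grip.

{"api": "carry_out", "payload": {"targets": [[0,0.3,1.5,0,0,0,0.8],[0,0,1.4,0,0,0,0.8],[0,0,0,0,0,0,0.6],[0,0,0,0,0,0,0.2],[0,0,0,0,0,0,0.2]]}}

```text
time: 17.55
position: [631.1, -108.8, 142.8]
tcp_rot: [0.999, 0.046, 0.001, 0.0]
force: [0.7, -0.4, 0.3]
finger_gap: 54.9
finger_force: 0.0
```

{"api": "carry_out", "payload": {"targets": [[0,0,0,0,0,0,0.2],[0,0,0,0,0,0,0.2],[0,0,0,0,0,0,0.2],[0,0,-1,0,0,0,0.2],[0,0,-3,0,0,0,0.2]]}}

```text
time: 18.05
position: [627.7, -108.0, 178.7]
tcp_rot: [0.999, 0.046, -0.004, -0.001]
force: [-0.2, 0.4, -3.0]
finger_gap: 34.0
finger_force: 25.0
```

{"api": "carry_out", "payload": {"targets": [[0,0,-4,0,0,0,0.2],[0,0,-4,0,0,0,0.2],[0,0,-4,0,0,0,0.2],[0,0,-1.5,0,0,0,0.2],[0,0,0,0,0,-5,0.2]]}}

```text
time: 18.55
position: [631.5, -109.0, 320.7]
tcp_rot: [0.996, 0.091, 0.003, 0.001]
force: [0.3, -0.4, -1.9]
finger_gap: 33.8
finger_force: 25.0
```

{"api": "carry_out", "payload": {"targets": [[0,0,0,0,0,-8,0.2],[0,0,0,0,0,-8,0.2],[0,0,0,0,0,-8,0.2],[0,0,0,0,0,-8,0.2],[0,0,0,0,0,-8,0.2]]}}

```text
time: 19.05
position: [630.0, -108.6, 316.6]
tcp_rot: [0.904, 0.428, -0.0, -0.0]
force: [-0.3, -0.3, -1.9]
finger_gap: 33.9
finger_force: 25.0
```

{"api": "carry_out", "payload": {"targets": [[0,0,0,0,0,-8,0.2],[0,0,0,0,0,-8,0.2],[0,0,0,0,0,-8,0.2],[0,0,0,0,0,-8,0.2],[0,0,0,0,0,-8,0.2]]}}

```text
time: 19.55
position: [630.0, -108.6, 316.6]
tcp_rot: [0.703, 0.711, -0.0, -0.0]
force: [-0.6, 0.3, -2.1]
finger_gap: 33.7
finger_force: 25.0
```

{"api": "carry_out", "payload": {"targets": [[0,0,0,0,0,-6,0.2],[0,0,0,0,0,0,0.2],[0,0,0,0,0,0,0.2]]}}

```text
time: 19.85
position: [630.1, -108.6, 316.5]
tcp_rot: [0.668, 0.744, -0.0, -0.0]
force: [0.1, 0.2, -2.6]
finger_gap: 33.9
finger_force: 25.0
```

```bash
python3 -c "
from h import *
go(615.3,280.7,317,6.4)"
```

```text
t 19.85 pos [ 630.1 -108.6  316.5] az 6.2 q6 -22.0 gap 33.9 F [ 0.1  0.2 -2.6] | shift [38.87  2.72 -0.04] turn -0.2
```

{"api": "carry_out", "payload": {"targets": [[2,0.2,0,0,0,0,0.2],[4,0.3,0,0,0,0,0.2],[4,0.3,0,0,0,0,0.2],[4,0.3,0,0,0,0,0.2],[4,0.3,0,0,0,0,0.2]]}}

```text
time: 20.35
position: [624.1, 73.2, 316.6]
tcp_rot: [0.668, 0.744, 0.0, 0.0]
force: [0.8, 1.0, -2.6]
finger_gap: 33.5
finger_force: 25.0
```

{"api": "carry_out", "payload": {"targets": [[4,0.3,0,0,0,0,0.2],[4,0.3,0,0,0,0,0.2],[4,0.3,0,0,0,0,0.2],[4,0.3,0,0,0,0,0.2],[3,0,0,0,0,0,0.2]]}}

```text
time: 20.85
position: [615.1, 264.6, 316.3]
tcp_rot: [0.667, 0.745, 0.0, -0.0]
force: [-0.4, -0.7, -2.1]
finger_gap: 33.8
finger_force: 25.0
```

{"api": "carry_out", "payload": {"targets": [[1.5,0,0,0,0,0,0.2],[0.4,0,0,0,0,0,0.2],[0,0,0,0,0,0,0.2],[0,0,0,0,0,0,0.2]]}}

```text
time: 21.25
position: [613.7, 279.2, 316.6]
tcp_rot: [0.668, 0.744, -0.0, 0.0]
force: [0.1, -0.4, -2.4]
finger_gap: 33.7
finger_force: 25.0
```

```bash
python3 -c "
from h import *
go(615.3,280.7,162,6.4)"
```

```text
t 21.25 pos [613.7 279.2 316.6] az 6.2 q6 12.0 gap 33.7 F [ 0.1 -0.4 -2.4] | shift [ 0.15  0.17 15.46] turn -0.2
```

{"api": "carry_out", "payload": {"targets": [[0.1,0.2,3,0,0,0,0.2],[0,0,4,0,0,0,0.2],[0,0,4,0,0,0,0.2],[0,0,3,0,0,0,0.2],[0,0,0.8,0,0,0,0.2]]}}

```text
time: 21.75
position: [613.2, 279.4, 164.5]
tcp_rot: [0.668, 0.744, -0.004, -0.002]
force: [-1.1, 0.2, -1.9]
finger_gap: 33.5
finger_force: 25.0
```

{"api": "carry_out", "payload": {"targets": [[0,0,0.4,0,0,0,0.2],[0,0,0.1,0,0,0,0.2],[0,0,0,0,0,0,0.2],[0,0,0,0,0,0,0.2]]}}

```text
time: 22.15
position: [616.3, 282.3, 165.3]
tcp_rot: [0.667, 0.745, 0.001, 0.001]
force: [-0.3, 0.2, -2.9]
finger_gap: 34.0
finger_force: 25.0
```

{"api": "carry_out", "payload": {"targets": [[0,0,0.2,0,0,0,0.2],[0,0,0.1,0,0,0,0.2],[0,0,0,0,0,0,0.2],[0,0,0,0,0,0,0.2]]}}

```text
time: 22.55
position: [615.7, 282.3, 161.8]
tcp_rot: [0.667, 0.745, 0.001, 0.0]
force: [-1.1, 0.1, 5.5]
finger_gap: 33.5
finger_force: 25.0
```

{"api": "carry_out", "payload": {"targets": [[0,0,0,0,0,0,0.45],[0,0,0,0,0,0,0.6],[0,0,0,0,0,0,0.6],[0,0,-2,0,0,0,0.6],[0,0,-4,0,0,0,0.6]]}}

```text
time: 23.05
position: [613.1, 281.3, 216.8]
tcp_rot: [0.667, 0.745, -0.004, -0.002]
force: [0.7, 0.8, -0.0]
finger_gap: 56.1
finger_force: 0.0
```

{"api": "carry_out", "payload": {"targets": [[0,0,-4,0,0,0,0.6],[-4,-0.6,0,0,0,0,0.6],[-4,-0.6,0,0,0,0,0.6],[-4,-0.6,0,0,0,0,0.6],[-4,-0.6,0,0,0,0,0.6]]}}

```text
time: 23.55
position: [608.7, 119.1, 260.2]
tcp_rot: [0.667, 0.745, -0.0, -0.0]
force: [0.0, 0.1, 1.0]
finger_gap: 56.1
finger_force: 0.0
```

{"api": "carry_out", "payload": {"targets": [[-4,-0.6,0,0,0,0,0.8],[-4,-0.6,0,0,0,0,0.8],[-4,-0.6,0,0,0,0,0.8],[-4,-0.6,0,0,0,0,0.8],[-4,-0.6,0,0,0,0,0.8]]}}

```text
time: 24.05
position: [600.8, -83.3, 260.2]
tcp_rot: [0.667, 0.745, 0.0, -0.0]
force: [0.9, 0.6, 1.4]
finger_gap: 75.3
finger_force: 0.0
```

{"api": "carry_out", "payload": {"targets": [[-4,-0.6,0,0,0,0,0.8],[-4,-0.6,0,0,0,0,0.8],[-4,-0.6,0,0,0,0,0.8],[-4,-0.6,0,0,0,0,0.8],[0,0,0,0,0,8,0.8]]}}

```text
time: 24.55
position: [594.2, -248.9, 259.2]
tcp_rot: [0.72, 0.694, -0.001, 0.0]
force: [-0.6, 1.9, 0.1]
finger_gap: 75.0
finger_force: 0.0
```

{"api": "carry_out", "payload": {"targets": [[0,0,0,0,0,8,0.8],[0,0,0,0,0,8,0.8],[0,0,0,0,0,8,0.8],[0,0,0,0,0,8,0.8],[0,0,0,0,0,8,0.8]]}}

```text
time: 25.05
position: [594.8, -243.4, 259.9]
tcp_rot: [0.914, 0.406, -0.0, -0.0]
force: [0.1, 0.5, 0.8]
finger_gap: 75.1
finger_force: 0.0
```

{"api": "carry_out", "payload": {"targets": [[0,0,0,0,0,8,0.8],[0,0,0,0,0,8,0.8],[0,0,0,0,0,8,0.8],[0,0,0,0,0,8,0.8],[0,0,0,0,0,8,0.8]]}}

```text
time: 25.55
position: [594.8, -243.3, 259.9]
tcp_rot: [0.998, 0.07, -0.0, -0.0]
force: [0.2, -0.6, -0.8]
finger_gap: 75.2
finger_force: 0.0
```

{"api": "carry_out", "payload": {"targets": [[0,0,0,0,0,8,0.8],[0,0,0,0,0,2,0.8],[0,0,0,0,0,0,0.8],[0,0,0,0,0,0,0.8]]}}

```text
time: 25.95
position: [594.8, -243.3, 260.1]
tcp_rot: [1.0, -0.014, -0.0, -0.0]
force: [-0.0, -0.1, 0.1]
finger_gap: 75.1
finger_force: 0.0
```

```bash
python3 -c "
from h import *
go(588,-346,200,88)
s=ctrl.capture('side')[:,:,::-1]; t=ctrl.capture('top')[:,:,::-1]
o=np.zeros((600,800,3),np.uint8); o[:,:480]=crop(s,180,180,320,300,1.5*1)[:600,:480] if 0 else cv2.resize(s[180:480,180:500],(480,450)).__class__((600,480,3),np.uint8)*0
o[:450,:480]=cv2.resize(s[180:480,180:500],(480,450)); o[:480,480:800]=cv2.resize(t[170:410,60:220],(320,480))
cv2.imwrite('pics/k.png',o)"
```

```text
t 25.95 pos [ 594.8 -243.3  260.1] az -91.6 q6 63.0 gap 75.1 F [-0.  -0.1  0.1] | shift [-0.38 10.28  6.01] turn 0.4
```

View pics/k.png

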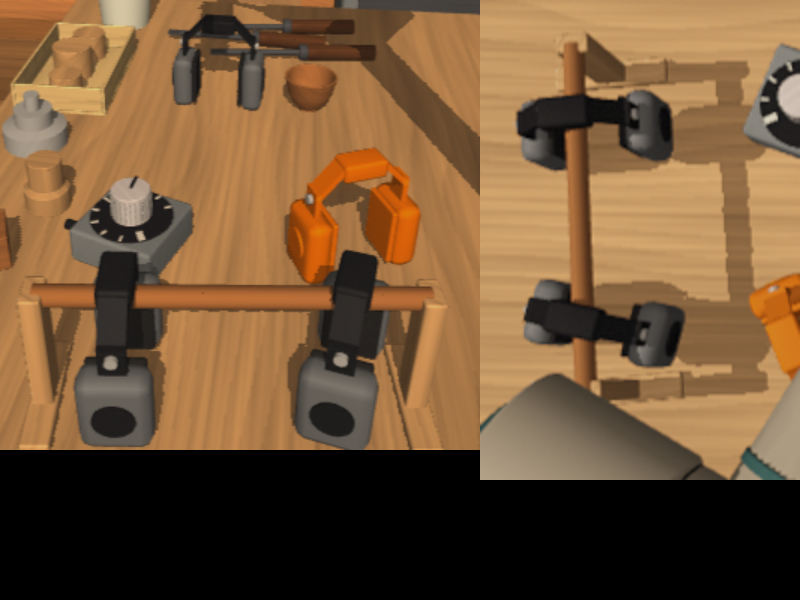

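Both hang astride the bar with a wide middle slot. The third is unmoved: cups at side (304,230) and (347,233). I go for the third.

{"api": "carry_out", "payload": {"targets": [[-0.4,4,0,0,0,0,0.8],[0,4,0,0,0,0,0.8],[0,2.3,2,0,0,0,0.8],[0,0,3,0,0,0,0.8],[0,0,3,0,0,0,0.8]]}}

```text
time: 26.55
position: [587.8, -347.5, 179.6]
tcp_rot: [1.0, -0.015, 0.0, 0.0]
force: [0.0, -0.1, 0.3]
finger_gap: 75.3
finger_force: 0.0
```

{"api": "carry_out", "payload": {"targets": [[0,0,1,0,0,0,0.8],[0,0,0,0,0,0,0.8],[0,0,0,0,0,0,0.8]]}}

```text
time: 26.85
position: [588.7, -346.4, 171.8]
tcp_rot: [1.0, -0.015, 0.001, 0.001]
force: [0.4, 0.2, 0.4]
finger_gap: 75.1
finger_force: 0.0
```

```bash
python3 -c "
from h import *
go(588,-346,142,88)
s=ctrl.capture('side')[:,:,::-1]
cv2.imwrite('pics/l.png',crop(s,280,150,100,110,5))"
```

```text
t 26.85 pos [ 588.7 -346.4  171.8] az -91.7 q6 55.0 gap 75.1 F [0.4 0.2 0.4] | shift [-0.07 -0.05  2.98] turn 0.3
```

View pics/l.png

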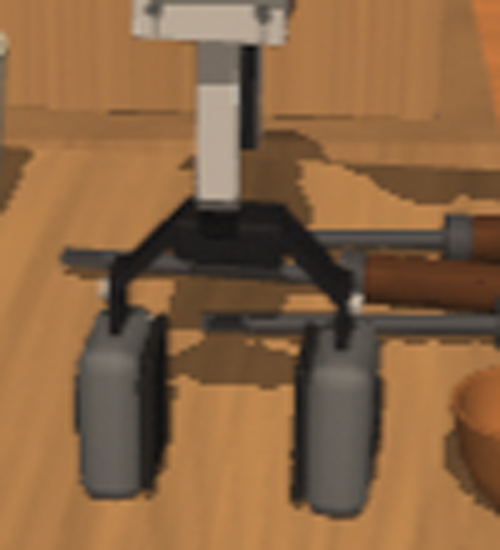

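The finger pair is centred on the crown, at crop x 234 versus 232. I grip, lift, turn and carry to the middle slot.

{"api": "carry_out", "payload": {"targets": [[0,0,1.5,0,0,0,0.8],[0,0,1.5,0,0,0,0.8],[0,0,0,0,0,0,0.6],[0,0,0,0,0,0,0.2],[0,0,0,0,0,0,0.2]]}}

```text
time: 27.4
position: [588.7, -346.7, 142.2]
tcp_rot: [1.0, -0.015, 0.001, 0.001]
force: [1.0, -0.2, 0.2]
finger_gap: 54.5
finger_force: 0.0
```

{"api": "carry_out", "payload": {"targets": [[0,0,0,0,0,0,0.2],[0,0,0,0,0,0,0.2],[0,0,0,0,0,0,0.2],[0,0,-1,0,0,0,0.2],[0,0,-3,0,0,0,0.2]]}}

```text
time: 27.9
position: [585.6, -344.7, 177.4]
tcp_rot: [1.0, -0.015, -0.004, -0.003]
force: [0.5, 0.4, -2.5]
finger_gap: 33.7
finger_force: 25.0
```

{"api": "carry_out", "payload": {"targets": [[0,0,-4,0,0,0,0.2],[0,0,-4,0,0,0,0.2],[0,0,-4,0,0,0,0.2],[0,0,-2.5,0,0,0,0.2],[0,0,0,0,0,-4,0.2]]}}

```text
time: 28.4
position: [589.2, -347.1, 331.1]
tcp_rot: [1.0, 0.021, 0.004, 0.003]
force: [-0.8, 0.7, -2.4]
finger_gap: 33.8
finger_force: 25.0
```

{"api": "carry_out", "payload": {"targets": [[0,0,0,0,0,-8,0.2],[0,0,0,0,0,-8,0.2],[0,0,0,0,0,-8,0.2],[0,0,0,0,0,-8,0.2],[0,0,0,0,0,-8,0.2]]}}

```text
time: 28.9
position: [587.6, -346.0, 325.5]
tcp_rot: [0.932, 0.364, -0.0, -0.0]
force: [0.2, -0.1, -1.8]
finger_gap: 34.0
finger_force: 25.0
```

{"api": "carry_out", "payload": {"targets": [[0,0,0,0,0,-8,0.2],[0,0,0,0,0,-8,0.2],[0,0,0,0,0,-8,0.2],[0,0,0,0,0,-8,0.2],[0,0,0,0,0,-8,0.2]]}}

```text
time: 29.4
position: [587.6, -346.0, 325.5]
tcp_rot: [0.751, 0.66, -0.0, -0.0]
force: [0.1, -0.3, -2.6]
finger_gap: 34.0
finger_force: 25.0
```

{"api": "carry_out", "payload": {"targets": [[0,0,0,0,0,-8,0.2],[0,0,0,0,0,-6,0.2],[0,0,0,0,0,0,0.2],[0,0,0,0,0,0,0.2]]}}

```text
time: 29.8
position: [587.7, -346.1, 325.5]
tcp_rot: [0.668, 0.744, 0.0, -0.0]
force: [-0.1, 0.2, -3.0]
finger_gap: 33.9
finger_force: 25.0
```

```bash
python3 -c "
from h import *
go(514,269.3,322,6.4)"
```

```text
t 29.8 pos [ 587.7 -346.1  325.5] az 6.2 q6 -43.0 gap 33.9 F [-0.1  0.2 -3. ] | shift [61.98 -0.71  0.37] turn -0.2
```

{"api": "carry_out", "payload": {"targets": [[2,0,0,0,0,0,0.2],[4,-0.1,0,0,0,0,0.2],[4,-0.1,0,0,0,0,0.2],[4,-0.1,0,0,0,0,0.2],[4,-0.1,0,0,0,0,0.2]]}}

```text
time: 30.3
position: [563.6, -166.2, 325.6]
tcp_rot: [0.668, 0.744, 0.0, -0.0]
force: [-0.2, -0.2, -2.3]
finger_gap: 33.4
finger_force: 25.0
```

{"api": "carry_out", "payload": {"targets": [[4,-0.1,0,0,0,0,0.2],[4,-0.1,0,0,0,0,0.2],[4,-0.1,0,0,0,0,0.2],[4,0,0,0,0,0,0.2],[4,0,0,0,0,0,0.2]]}}

```text
time: 30.8
position: [538.6, 32.3, 325.8]
tcp_rot: [0.668, 0.744, 0.0, 0.0]
force: [0.7, -1.1, -1.1]
finger_gap: 33.9
finger_force: 25.0
```

{"api": "carry_out", "payload": {"targets": [[4,0,0,0,0,0,0.2],[4,0,0,0,0,0,0.2],[4,0,0,0,0,0,0.2],[4,0,0,0,0,0,0.2],[4,0,0,0,0,0,0.2]]}}

```text
time: 31.3
position: [516.6, 231.1, 325.8]
tcp_rot: [0.668, 0.744, 0.0, 0.0]
force: [1.1, -0.1, -2.4]
finger_gap: 33.8
finger_force: 25.0
```

{"api": "carry_out", "payload": {"targets": [[2,0,0,0,0,0,0.2],[1.5,0,0,0,0,0,0.2],[0.4,0,0,0,0,0,0.2],[0,0,0,0,0,0,0.2],[0,0,0,0,0,0,0.2]]}}

```text
time: 31.8
position: [513.1, 267.2, 325.5]
tcp_rot: [0.668, 0.744, -0.0, 0.0]
force: [-0.6, -0.3, -1.9]
finger_gap: 34.0
finger_force: 25.0
```

```bash
python3 -c "
from h import *
go(514,269.3,162,6.4)
s=ctrl.capture('side')[:,:,::-1]; t=ctrl.capture('top')[:,:,::-1]
cv2.imwrite('pics/m.png',np.hstack([cv2.resize(s[180:480,180:500],(480,450)),cv2.resize(t[170:395,60:220],(320,450))]))"
```

```text
t 31.8 pos [513.1 267.2 325.5] az 6.2 q6 14.0 gap 34.0 F [-0.6 -0.3 -1.9] | shift [ 0.22  0.11 16.35] turn -0.2
```

View pics/m.png

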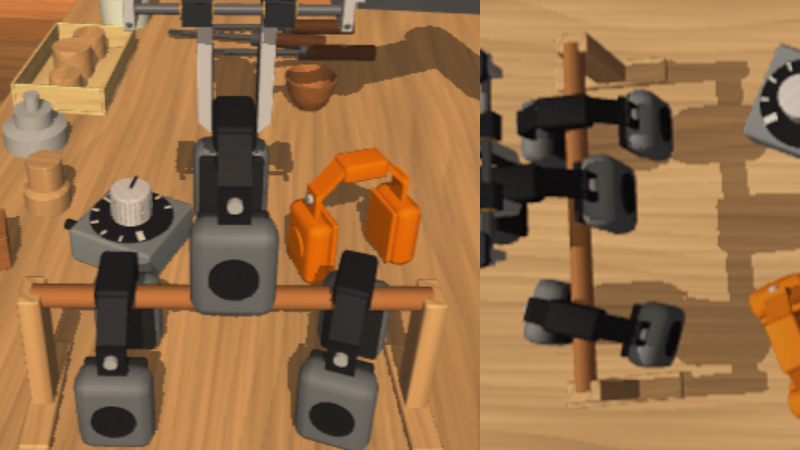

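The carried pair, at crop x 233, is midway between the hung ones at 115 and 340. I lower it.

{"api": "carry_out", "payload": {"targets": [[0.1,0,3,0,0,0,0.2],[0,0,4,0,0,0,0.2],[0,0,4,0,0,0,0.2],[0,0,3,0,0,0,0.2],[0,0,1.6,0,0,0,0.2]]}}

```text
time: 32.4
position: [511.2, 267.6, 166.5]
tcp_rot: [0.668, 0.744, -0.002, -0.001]
force: [-0.4, -0.0, -2.4]
finger_gap: 33.7
finger_force: 25.0
```

{"api": "carry_out", "payload": {"targets": [[0,0,0.4,0,0,0,0.2],[0,0,0.2,0,0,0,0.2],[0,0,0,0,0,0,0.2],[0,0,0,0,0,0,0.2]]}}

```text
time: 32.8
position: [513.7, 269.5, 164.9]
tcp_rot: [0.667, 0.745, 0.001, 0.001]
force: [-0.1, 1.2, -1.8]
finger_gap: 33.7
finger_force: 25.0
```

{"api": "carry_out", "payload": {"targets": [[0,0,0.2,0,0,0,0.2],[0,0,0.1,0,0,0,0.2],[0,0,0,0,0,0,0.2],[0,0,0,0,0,0,0.2]]}}

```text
time: 33.2
position: [513.0, 269.4, 161.0]
tcp_rot: [0.667, 0.745, 0.0, 0.0]
force: [-0.6, -0.6, 1.0]
finger_gap: 33.4
finger_force: 25.0
```

{"api": "carry_out", "payload": {"targets": [[0,0,0,0,0,0,0.4],[0,0,0,0,0,0,0.5],[0,0,0,0,0,0,0.5],[0,0,-1,0,0,0,0.5],[0,0,-3,0,0,0,0.5]]}}

```text
time: 33.7
position: [510.9, 268.5, 198.7]
tcp_rot: [0.667, 0.745, -0.003, -0.001]
force: [-0.3, 0.5, 0.0]
finger_gap: 47.2
finger_force: 0.0
```

{"api": "carry_out", "payload": {"targets": [[0,0,-4,0,0,0,0.5],[0,0,-4,0,0,0,0.5],[-4,0,0,0,0,0,0.5],[-4,0,0,0,0,0,0.5],[-4,0,0,0,0,0,0.5]]}}

```text
time: 34.2
position: [526.2, 149.1, 281.8]
tcp_rot: [0.667, 0.745, 0.001, 0.001]
force: [1.0, -0.5, 0.5]
finger_gap: 47.0
finger_force: 0.0
```

{"api": "carry_out", "payload": {"targets": [[-4,0,0,0,0,0,0.5],[-4,0,0,0,0,0,0.5],[-4,0,0,0,0,0,0.5],[-4,0,0,0,0,0,0.5],[-4,0,0,0,0,0,0.5]]}}

```text
time: 34.7
position: [548.0, -50.4, 281.5]
tcp_rot: [0.667, 0.745, 0.0, 0.001]
force: [-0.1, 0.1, -0.9]
finger_gap: 47.4
finger_force: 0.0
```

{"api": "carry_out", "payload": {"targets": [[-4,0,0,0,0,0,0.5],[-4,0,0,0,0,0,0.5],[0,0,0,0,0,0,0.5],[0,0,0,0,0,0,0.5],[0,0,0,0,0,0,0.5]]}}

```text
time: 35.2
position: [556.6, -127.3, 280.9]
tcp_rot: [0.667, 0.745, 0.0, -0.0]
force: [-0.4, 0.3, 0.5]
finger_gap: 47.0
finger_force: 0.0
```

```bash
python3 -c "
from h import *
go(514,269.3,162,6.4)
s=ctrl.capture('side')[:,:,::-1]; t=ctrl.capture('top')[:,:,::-1]
cv2.imwrite('pics/n.png',np.hstack([cv2.resize(s[180:480,180:500],(480,450)),cv2.resize(t[170:395,60:220],(320,450))]))"
```

```text
t 35.2 pos [ 556.6 -127.3  280.9] az 6.3 q6 -26.0 gap 47.0 F [-0.4  0.3  0.5] | shift [39.88  0.15 11.92] turn -0.1
```

View pics/n.png

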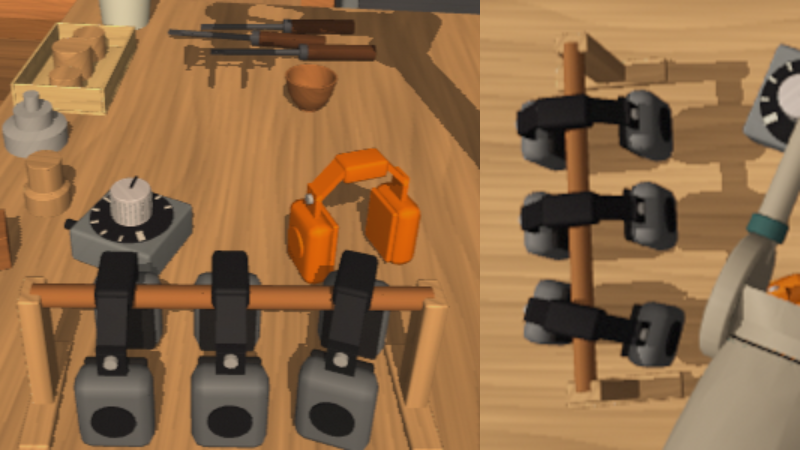

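All three hang free, but the right-hand pair is yawed roughly 15–18°, so I straighten it with a light re-pinch.

```bash
python3 -c "
from h import *
a=atz('top',103,329,170);b=atz('top',100.5,274.5,170);print(a,b,a-b+[513,269.4,0])
go(407.5,257.5,200,6.4)"
```

```text
[400.77411581 261.2144723  170.        ] [511.93051191 275.51563387 170.        ] [401.8436039  255.09883842   0.        ]
t 35.3 pos [ 556.6 -126.9  280.9] az 6.4 q6 -26.0 gap 47.0 F [0.1 0.5 0.5] | shift [ 39.86 -10.54   8.09] turn -0.0
```

{"api": "carry_out", "payload": {"targets": [[4,-1,0,0,0,0,0.8],[4,-1,0,0,0,0,0.8],[4,-1,0,0,0,0,0.8],[4,-1,0,0,0,0,0.8],[4,-1,0,0,0,0,0.8]], "grip_force": 5}}

```text
time: 35.8
position: [483.8, 67.5, 280.8]
tcp_rot: [0.667, 0.745, 0.0, 0.0]
force: [-0.5, 0.4, 0.3]
finger_gap: 74.8
finger_force: 0.0
```

{"api": "carry_out", "payload": {"targets": [[4,-1,0,0,0,0,0.8],[4,-1,0,0,0,0,0.8],[4,-1,0,0,0,0,0.8],[4,-1,0,0,0,0,0.8],[0,0,0,0,0,0,0.8]]}}

```text
time: 36.3
position: [424.8, 224.5, 280.9]
tcp_rot: [0.664, 0.748, 0.001, -0.001]
force: [0.3, -0.8, -0.4]
finger_gap: 75.4
finger_force: 0.0
```

```bash
python3 -c "
from h import *
go(407.5,257.5,164,6.4)"
```

```text
t 36.3 pos [424.8 224.5 280.9] az 6.8 q6 13.0 gap 75.4 F [ 0.3 -0.8 -0.4] | shift [ 3.45 -1.33 11.7 ] turn 0.4
```

{"api": "carry_out", "payload": {"targets": [[3.5,-1.6,0,0,0,0,0.8],[0,0,3,0,0,0,0.8],[0,0,4,0,0,0,0.8],[0,0,3,0,0,0,0.8],[0,0,1.3,0,0,0,0.8]]}}

```text
time: 36.8
position: [405.7, 251.9, 164.9]
tcp_rot: [0.667, 0.745, -0.002, -0.001]
force: [0.2, 0.1, 0.6]
finger_gap: 75.5
finger_force: 0.0
```

{"api": "carry_out", "payload": {"targets": [[0,0,0,0,0,0,0.8],[0,0,0,0,0,0,0.6],[0,0,0,0,0,0,0.5],[0,0,0,0,0,0,0.4],[0,0,0,0,0,0,0.35]]}}

```text
time: 37.3
position: [407.9, 252.6, 168.2]
tcp_rot: [0.667, 0.745, 0.0, 0.0]
force: [-1.1, -0.9, 0.5]
finger_gap: 46.7
finger_force: 0.5
```

{"api": "carry_out", "payload": {"targets": [[0,0,0,0,0,0,0.35],[0,0,0,0,0,0,0.35],[0,0,0,0,0,0,0.35],[0,0,0,0,0,0,0.35],[0,0,0,0,0,0,0.35]]}}

```text
time: 37.8
position: [408.0, 252.6, 167.7]
tcp_rot: [0.667, 0.745, 0.0, 0.0]
force: [-1.8, -0.8, 3.5]
finger_gap: 35.8
finger_force: 4.7
```

{"api": "carry_out", "payload": {"targets": [[0,0,0,0,0,0,0.3],[0,0,0,0,0,0,0.3],[0,0,0,0,0,0,0.3],[0,0,0,0,0,0,0.3],[0,0,0,0,0,0,0.3]], "grip_force": 10}}

```text
time: 38.3
position: [408.0, 252.6, 167.7]
tcp_rot: [0.667, 0.745, 0.0, 0.0]
force: [-1.9, -2.4, 5.4]
finger_gap: 35.2
finger_force: 9.5
```

{"api": "carry_out", "payload": {"targets": [[0,0,0,0,0,0,0.4],[0,0,0,0,0,0,0.5],[0,0,0,0,0,0,0.6],[0,0,-1,0,0,0,0.6],[0,0,-3,0,0,0,0.6]]}}

```text
time: 38.8
position: [406.2, 252.0, 205.9]
tcp_rot: [0.667, 0.745, -0.003, -0.001]
force: [-0.1, 0.7, 0.3]
finger_gap: 55.9
finger_force: 0.0
```

{"api": "carry_out", "payload": {"targets": [[0,0,-4,0,0,0,0.6],[0,0,-4,0,0,0,0.6],[-4,1,0,0,0,0,0.6],[-4,1,0,0,0,0,0.6],[-4,1,0,0,0,0,0.6]]}}

```text
time: 39.3
position: [451.6, 135.9, 288.7]
tcp_rot: [0.667, 0.745, 0.001, 0.001]
force: [1.1, -0.4, 1.8]
finger_gap: 56.4
finger_force: 0.0
```

{"api": "carry_out", "payload": {"targets": [[-4,1,0,0,0,0,0.6],[-4,1,0,0,0,0,0.6],[-4,1,0,0,0,0,0.6],[-4,1,0,0,0,0,0.6],[-4,1,0,0,0,0,0.6]]}}

```text
time: 39.8
position: [523.2, -58.3, 288.3]
tcp_rot: [0.667, 0.745, 0.001, 0.001]
force: [-0.2, 0.6, -1.2]
finger_gap: 56.5
finger_force: 0.0
```

{"api": "carry_out", "payload": {"targets": [[-4,1,0,0,0,0,0.6],[-4,1,0,0,0,0,0.6],[0,0,0,0,0,0,0.6],[0,0,0,0,0,0,0.6],[0,0,0,0,0,0,0.6]]}}

```text
time: 40.3
position: [551.0, -132.9, 287.8]
tcp_rot: [0.667, 0.745, 0.0, -0.0]
force: [-0.2, 0.4, 0.2]
finger_gap: 56.3
finger_force: 0.0
```

```bash
python3 -c "
from h import *
s=ctrl.capture('side')[:,:,::-1]; t=ctrl.capture('top')[:,:,::-1]
cv2.imwrite('pics/o.png',np.hstack([cv2.resize(s[180:480,180:500],(480,450)),cv2.resize(t[170:395,60:220],(320,450))]))"
```

```text
(no output)
```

View pics/o.png

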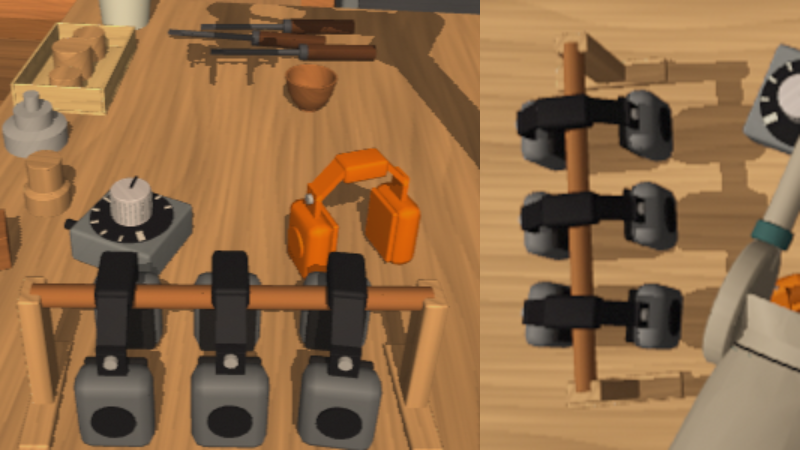

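All three pairs now hang square and separate on the bar, at side-crop x 115, 230 and 342. The pointer is still at 7, and the bowl, blank and gouges are untouched.

```bash
python3 -c "
from cell import ctrl
print(ctrl.hand_in())"
```

```text
the job is handed in; nothing more can be done
None
```

I turned the timer clockwise to 7, where the pointer sits on the mark, then hung all three black pairs of ear defenders astride the rail, side by side and hanging free; the bowl, blank and gouges look unmoved in the last picture, and the job is handed in (no verdict was returned).

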